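# Fold the tube flap down and shut the specimen case

### The job

Get the blue specimen transport case ready to go: first push the white upright flap inside it all the way down over the tubes while the cover is still open, then swing the hinged cover over it until it is fully shut. Only push with the fingers: nothing has to be gripped; do not lift or shove the case or disturb the bottle, jar and carton that stand around it.

Things in the scene. Friction and masses are not known exactly. Their poses are not given: they have to be found in the camera images.
- case: Blue plastic transport case, loose on the bench but heavy (about 3 kg with its cover). An open box 240 (own x) by 200 (own y) by 100 mm tall, walls 15 mm, filled with a white rack of capped tubes whose tops lie 82 mm above the bench. Origin: centre of its underside; own z up. The cover is hinged along the whole of its -y rim, the flap along the inside of its +y wall; both hinges run along own x.
- cover_hinge (a point): Middle of the cover's hinge line: on the -y rim of the case, 101 mm above the bench, on the underside of the cover. Its x axis is the hinge line, parallel to the case's x; its axes turn with the cover. Shut, they are the case's axes: the cover then reaches 200 mm to +y from here and its thickness lies from 0 to 20 mm in its +z (so +z is the outer face, the one to push).
- cover_edge (a point): Middle of the cover's free edge, halfway through its thickness: 200 mm from the hinge line. The cover is a blue slab 240 by 200 by 20 mm, 0.35 kg, free of handles.
- cover (a joint): Angle of the cover in rad: 0 is shut, lying level on the rim; 1.57 is upright; starts between 1.45 and 1.8. The hinge is stiff (friction about 0.5 N m): the cover stays where it is left, and takes about 3 to 6 N at 150 mm from the hinge to push. If the flap still stands, the cover would hit it.
- flap_hinge (a point): Middle of the flap's hinge line: 80 mm to the +y side of the case's centre, 90 mm above the bench (10 mm below the rim). Its x axis is the hinge line, parallel to the case's x; its axes turn with the flap. Folded down, they are the case's axes: the flap then reaches 80 mm to -y from here and its thickness lies from 0 to 5 mm in its +z (so +z is the outer face, the one to push).
- flap_edge (a point): Middle of the flap's free edge, halfway through its thickness: 80 mm from the hinge line. The flap is a white plastic plate 190 by 80 by 5 mm.
- flap (a joint): Angle of the flap in rad: 0 is folded right down, level over the tubes just below the rim; 1.57 is upright; starts between 1.35 and 1.7. The hinge is slightly stiff (friction about 0.08 N m): the flap stays where it is left, and takes about 1 to 2 N at 60 mm from the hinge to push.
- bottle: White plastic bottle, 60 mm across, 130 mm tall, loose, on the bench beside the case. Origin: centre of its underside. To be left alone.
- jar: Amber screw-cap jar, 64 mm across, 75 mm tall, loose, beside the case. Origin: centre of its underside. To be left alone.
- carton: Brown cardboard carton 110 by 70 by 50 mm tall, loose, on the flap's side of the case. Origin: centre of its underside. To be left alone.

How it is judged:
By the outcome, as a careful person would: the job done as asked, in the order asked, and still so for the second after the job is handed in, with the robot touching nothing.
It also fails if it takes over 58 s, if anything falls off the work surface, if the arm or the gripper's body presses on something with over 40 N, if the wrist force passes 120 N, or if a joint passes its speed limit or range.

### The arm

A 7-joint arm with a two-finger parallel gripper is mounted at the origin on the work surface. World frame = base frame: x ahead of the robot, y to its left, z up, the work surface at z = 0. Lengths are in m, angles in degrees, forces in N, time in s.
With the tool pointing down it reaches from about 0.425 to 0.95 m from the base axis. Payload 4.7 kg.
Tool frame: the origin (TCP) lies at the very end of the fingers, on their centre line; the grasp point (between the pads) lies 19 mm behind it (bot.grasp_offset is the distance from the TCP to the grasp point, in m); z points along the fingers, y is the direction in which the jaws open and shut (so a half turn about z gives the same grasp; the last joint's range is limited). The gripper opens to 87 mm and grips with 3 to 60 N. Pads are 19 mm wide; open, the fingers measure 117 mm over their backs; the gripper's body (75 mm by 190 mm) begins 51 mm behind the grasp point.
Start: joints at [-69.208, 26.849, -2.785, 87.806, 1.381, 65.374, -4.715], TCP at [0.258, 0.624, 0.223] pointing down, gripper open.
Joint ranges: [-148.3, 148.3], [-19.14, 114.17], [-79.39, 73.82], [5.75, 140.21], [-59.74, 239.74], [12.07, 113.84], [-152.46, 152.46]. Speed limits (degrees/s): [147.25, 147.25, 180, 180, 180, 180, 180].

### API

Orientations are given as a 3x3 rotation matrix whose columns are the frame's x, y, z axes.
In Python, from plant import sensors, vision, bot gives the robot as it stands. The module is installed in compiled form; this text tells all that it offers.
- The arm moves only by the tool jog_arm, never from a script. Its arguments are lists of equal length, an entry for each row: "turn": the turn, a rotation vector about the tool's x, y, z in degrees, a list of three; "offset": the shift along the tool's x, y, z in m, a list of three; "hand": the finger opening in m, from 0 to 0.087. A call has exactly 5 rows; each row is the pose to reach, as a shift and turn from the pose commanded when the call began, along the tool's axes at that moment; what a row does not reach only later rows make up. A row lasts 1/12 s, in which the tool goes at most 41.7 mm and 7.16 degrees, less where a joint would pass 70% of its speed; a pose out of reach is approached as far as the arm can. A call with a gripper value outside its range is refused whole. The fingers move at their own pace and stop on an object; the grip force is fixed at half the most. Time passes only in rows, so rows that repeat a pose let the fingers close, or fill a call up. It gives the time, the measured TCP pose, the force and the opening at its end, in the units of the state.
- sensors.get_obs(): the state, without advancing time (a new reading comes with each control period).
- vision.read_camera(name): name is "scene" or "top" or "wrist"; returns a dict with "color" (420x560x3 uint8, red, green, blue), "z_map" (420x560 float32, m along the optical axis (not along the pixel's ray), 0 where there is no reading), "K" (3x3 intrinsics, pixels), "position" and "rotation" of the camera in the world. Camera axes: x right, y up, looking along -z (the intrinsics and any distortion apply to the point x, -y, -z); pixel columns grow to the right and rows downward; lengths in m; the calibration is good to about 2 mm. A picture is of the moment at which its call begins.
- bot.hand_in(): hands the job in, once; it reports no verdict.
The state is a dict: "time_s": time; "qpos": joint angles; "qd": joint speeds; "joint_efforts": joint torques, N m; "tool_pos": TCP position; "eef_rot": TCP orientation; "wrist_force": force on the tool from outside, world axes, zero at the start; "moment": the same for the moment, N m; "grip_width": opening from 0.0 (shut) to 1.0 (fully open).
Only numpy, scipy, OpenCV 4.12 (cv2) and the standard library are available. Lean on these libraries where they do the work, as an engineer would, in place of code of your own. Each camera call takes 0.05 s, during which the arm holds its last target. There are 200 camera calls.

## Working session

There is one attempt and no reset: what is moved stays moved. The work goes in short steps, Python scripts to look and compute and a tool call to move; the robot and the scene stay as the last step left them, time stands still between calls to the robot, and variables do not carry over. Pictures are saved under pics/ and viewed, about 8 in all and at most 12, crops included, and the job is handed in when it is done.

Besides the shell and the picture viewer there is one more tool, called after ">>>" in YAML: its name, and indented under it one key for each argument. jog_arm: Moves the arm, as the interface text tells. Its arguments: {"type":"object","properties":{"turn":{"type":"array"},"offset":{"type":"array"},"hand":{"type":"array"}},"required":["turn","offset","hand"]}

```bash
mkdir -p pics
cat > h.py <<'E'
import numpy as np, cv2
from plant import sensors, vision, bot
def cloud(c):
    z=c["z_map"]; K=c["K"]; v,u=np.mgrid[:z.shape[0],:z.shape[1]]
    P=np.stack([(u-K[0,2])/K[0,0]*z,-(v-K[1,2])/K[1,1]*z,-z],-1)
    W=P@np.array(c["rotation"]).T+np.array(c["position"]); W[z==0]=np.nan
    return W
def save(n,c): cv2.imwrite(f"pics/{n}.png",c["color"][:,:,::-1])
E
python3 - <<'E'
from h import *
o=sensors.get_obs(); print(o)
ims=[]
for n in("scene","top"):
    c=vision.read_camera(n); ims.append(c["color"]); np.savez(f"{n}.npz",**c); print(n,c["position"],c["rotation"],c["K"])
im=np.hstack(ims)[:,:,::-1]
for n,i in zip(("scene","top"),ims): cv2.imwrite(f"pics/{n}0.png",i[:,:,::-1])
E
```

```text
{'time_s': 0.0, 'qpos': array([-69.2095855 ,  26.89928281,  -2.78448982,  87.87415718,
         1.38147236,  65.37545365,  -4.71730266]), 'qd': array([ 0.03208684,  0.09599756, -0.01578193, -0.00619138,  0.01324488,
        0.03681989,  0.05546269]), 'joint_efforts': array([ 2.69841928e-05, -5.07969189e+01, -8.08413397e-02, -2.36157453e+01,
       -6.12911722e-02,  3.78721836e-02,  1.75037603e-04]), 'tool_pos': array([0.25748628, 0.62330177, 0.221473  ]), 'eef_rot': array([[-9.24240759e-01,  3.81809563e-01, -6.90754790e-04],
       [ 3.81810178e-01,  9.24238830e-01, -1.89029313e-03],
       [-8.33095953e-05, -2.01082317e-03, -9.99997975e-01]]), 'wrist_force': array([-0.28640445,  0.43055558, -0.84776067]), 'moment': array([-0.03252264,  0.0085759 ,  0.02122538]), 'grip_width': 1.0045310982609241}
scene [ 1.2380632  -0.24146632  0.72682115] [[ 3.56714882e-01 -5.92412118e-01  7.22358897e-01]
 [ 9.34213294e-01  2.26302584e-01 -2.75740207e-01]
 [-1.19844338e-04  7.73197920e-01  6.34164775e-01]] [[430.32207315   0.         279.87213268]
 [  0.         430.32207315 212.48687972]
 [  0.           0.           1.        ]]
top [0.40140194 0.06364527 1.10767945] [[-0.02506291  0.99201123 -0.1236348 ]
 [-0.99957574 -0.02303202  0.01782878]
 [ 0.01483879  0.12402919  0.99216761]] [[431.24158759   0.         274.38998002]
 [  0.         431.24158759 212.30840029]
 [  0.           0.           1.        ]]
```

View pics/scene0.png

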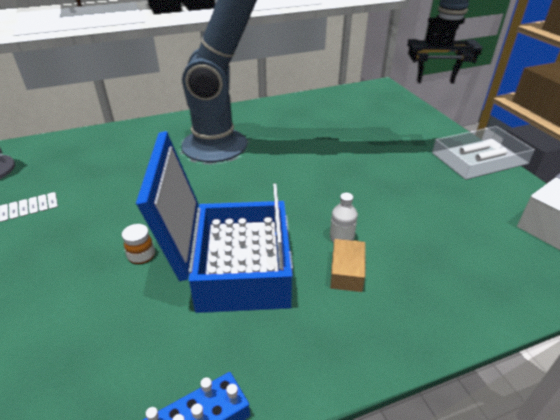

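View pics/top0.png

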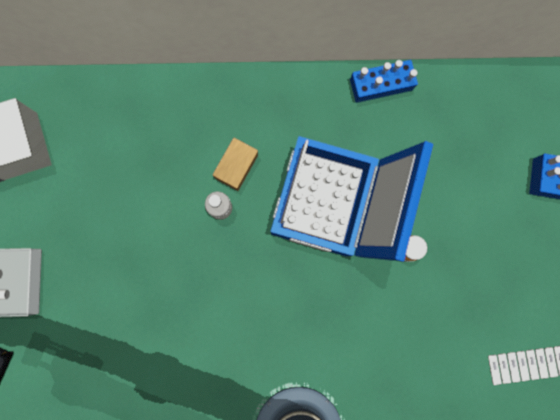

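The scene view shows the open case at about (245,255), with its cover standing on the left (170,205) and the flap upright at (279,225). The bottle (343,218) and carton (348,263) stand on the flap side, and the jar (138,243) is beyond the cover. In the top view the case is at (325,197), the cover at (400,200) and the flap at about (290,185).

Run:
```python
from h import *
A={}
for n in("scene","top"):
    c=dict(np.load(n+".npz")); W=cloud(c); hsv=cv2.cvtColor(c["color"],cv2.COLOR_RGB2HSV)
    blue=(hsv[...,0]>100)&(hsv[...,0]<125)&(hsv[...,1]>150)
    reg=(W[...,0]>.3)&(W[...,0]<.75)&(abs(W[...,1])<.4)
    A[n]=(W,hsv,blue,reg)
    rim=blue&reg&(W[...,2]>.094)&(W[...,2]<.106)
    P=W[rim]; r=cv2.minAreaRect(P[:,:2].astype(np.float32)); print(n,"rim",rim.sum(),r,cv2.boxPoints(r).round(3).tolist(),np.median(P[:,2]))
    cov=reg&(W[...,2]>.125)&(W[...,2]<.35)&((hsv[...,0]>100)&(hsv[...,1]>150)|(hsv[...,2]<140))
    hi=reg&(W[...,2]>.115)
    nl,l,s,ce=cv2.connectedComponentsWithStats(hi.astype(np.uint8))
    for i in range(1,nl):
        if s[i,4]<25: continue
        Q=W[l==i]; print(n,i,s[i],"med",np.median(Q,0).round(3),"min",np.percentile(Q,2,axis=0).round(3),"max",np.percentile(Q,98,axis=0).round(3), np.median(hsv[l==i],0))
        if s[i,4]>150:
            m=np.median(Q,0); u,sv,vt=np.linalg.svd(Q-Q.mean(0),full_matrices=False); print("   n",vt[2].round(3),"rms",sv[2]/len(Q)**.5)
    # bench obstacles
    ob=reg&(W[...,2]>.03)&~blue
    nl,l,s,ce=cv2.connectedComponentsWithStats(ob.astype(np.uint8))
    for i in range(1,nl):
        if s[i,4]<80: continue
        Q=W[l==i]; print("  obj",s[i],Q.min(0).round(3),Q.max(0).round(3))
```

```text
scene rim 1827 ((0.5651305913925171, -0.08514472842216492), (0.21820050477981567, 0.24530626833438873), 72.46688842773438) [[0.41499999165534973, -0.15199999511241913], [0.6489999890327454, -0.22599999606609344], [0.7149999737739563, -0.017999999225139618], [0.48100000619888306, 0.0560000017285347]] 0.09808714443137811
scene 1 [ 136  131   61  144 5076] med [ 0.572 -0.211  0.229] min [ 0.425 -0.256  0.122] max [ 0.646 -0.155  0.294] [109.   77.5 110. ]
   n [0.316 0.917 0.242] rms 0.0050514776560127705
scene 2 [273 184   9  77 211] med [ 0.628 -0.015  0.168] min [ 0.507 -0.032  0.123] max [0.683 0.024 0.17 ] [109.  16. 224.]
   n [-0.302 -0.949 -0.089] rms 0.0015814791175495677
scene 3 [340 193  12  12 122] med [0.56  0.179 0.128] min [0.544 0.168 0.116] max [0.569 0.193 0.131] [110.    7.  224.5]
  obj [ 153  146   48  127 3088] [ 0.416 -0.238  0.096] [ 0.635 -0.137  0.276]
  obj [ 206  184   78   91 4032] [ 0.438 -0.171  0.03 ] [0.692 0.043 0.17 ]
  obj [330 193  27  44 859] [0.534 0.151 0.03 ] [0.588 0.21  0.132]
  obj [122 224  31  32 750] [ 0.411 -0.323  0.03 ] [ 0.474 -0.259  0
[... 611 characters left out ...]
522 -0.198  0.243] min [ 0.414 -0.249  0.123] max [ 0.635 -0.15   0.296] [100.  20. 114.]
   n [-0.289 -0.922 -0.256] rms 0.004407792911409304
top 3 [209 195  13  13 126] med [0.553 0.182 0.129] min [0.541 0.17  0.117] max [0.567 0.195 0.133] [ 45.   2. 216.]
  obj [ 213  138   45   51 1252] [0.597 0.084 0.03 ] [0.725 0.195 0.055]
  obj [ 280  139   82  105 5084] [ 0.454 -0.179  0.03 ] [0.704 0.033 0.174]
  obj [ 353  153   63   95 3378] [ 0.434 -0.236  0.096] [ 0.635 -0.137  0.28 ]
  obj [205 192  27  27 548] [0.523 0.152 0.031] [0.583 0.212 0.133]
  obj [404 235  23  27 439] [ 0.405 -0.317  0.033] [ 0.467 -0.194  0.296]
  obj [289 237  43  15 184] [ 0.434 -0.094  0.03 ] [0.468 0.011 0.103]
```

The case is centred at (0.567, -0.077) with a yaw of -17.3°. The flap is at about 82° and the cover at about 105°, and all the sizes agree with those given. I'll close the fingers and line tool y up with the case's x axis on the way over.

>>> jog_arm:
  turn:
    - [0,0,6]
    - [0,0,12]
    - [0,0,18]
    - [0,0,24]
    - [0,0,30]
  offset:
    - [-0.032,-0.023,0]
    - [-0.064,-0.046,0]
    - [-0.096,-0.069,0]
    - [-0.128,-0.092,0]
    - [-0.16,-0.115,0]
  hand: [0,0,0,0,0]

```text
time_s: 0.52
tool_pos: [0.3622, 0.4545, 0.2222]
eef_rot: [[-0.605, 0.796, -0.0], [0.796, 0.605, -0.001], [-0.0, -0.001, -1.0]]
wrist_force: [0.6, 0.8, -0.4]
grip_width: 0.707
```

```bash
cat >> h.py <<'E'
C=np.array([.5666,-.0765,0]); a=np.radians(-17.33)
R=np.array([[np.cos(a),-np.sin(a),0],[np.sin(a),np.cos(a),0],[0,0,1]])
from scipy.spatial.transform import Rotation as Ro
RT=np.stack([R[:,1],R[:,0],[0,0,-1]],1)
def to(own):
    o=sensors.get_obs(); T=o["eef_rot"]; p=C+R@np.array(own)
    print("own now",(R.T@(o["tool_pos"]-C)).round(4),"off",(T.T@(p-o["tool_pos"])).round(4),"turn",np.degrees(Ro.from_matrix(T.T@RT).as_rotvec()).round(2),"F",o["wrist_force"].round(1),"t",o["time_s"],"q",o["qpos"].round(0))
E
python3 -c "
from h import *
to([0,.14,.2])"
```

```text
own now [-0.3533  0.446   0.2222] off [-0.4653 -0.0447  0.0223] turn [-3.000e-02  3.000e-02  5.459e+01] F [ 0.6  0.8 -0.4] t 0.5167 q [-60.  18.   6. 101.  -2.  61. -16.]
```

>>> jog_arm:
  turn:
    - [0,0,6]
    - [0,0,12]
    - [0,0,18]
    - [0,0,24]
    - [0,0,30]
  offset:
    - [-0.04,-0.004,0]
    - [-0.08,-0.008,0]
    - [-0.12,-0.012,0]
    - [-0.16,-0.016,0]
    - [-0.2,-0.02,0]
  hand: [0,0,0,0,0]

```text
time_s: 0.93
tool_pos: [0.4681, 0.2838, 0.2224]
eef_rot: [[-0.126, 0.992, -0.0], [0.992, 0.126, 0.0], [0.0, -0.0, -1.0]]
wrist_force: [0.4, 0.1, -0.5]
grip_width: 0.328
```

```bash
python3 -c "
from h import *
to([0,.14,.2])"
```

```text
own now [-0.2013  0.3146  0.2224] off [-0.2426  0.1104  0.0223] turn [-2.00e-02  0.00e+00  2.46e+01] F [ 0.4  0.1 -0.5] t 0.9333 q [-49.  15.  16. 106.  -5.  60. -24.]
```

>>> jog_arm:
  turn:
    - [0,0,5]
    - [0,0,10]
    - [0,0,15]
    - [0,0,20]
    - [0,0,24.6]
  offset:
    - [-0.036,0.016,0]
    - [-0.072,0.033,0]
    - [-0.108,0.049,0]
    - [-0.144,0.066,0]
    - [-0.18,0.082,0]
  hand: [0,0,0,0,0]

```text
time_s: 1.35
tool_pos: [0.5731, 0.1164, 0.2224]
eef_rot: [[0.297, 0.955, -0.0], [0.955, -0.297, 0.0], [0.0, -0.0, -1.0]]
wrist_force: [0.4, 0.2, 0.3]
grip_width: 0.02
```

```bash
python3 -c "
from h import *
to([0,.14,.2])"
```

```text
own now [-0.0512  0.1861  0.2224] off [-0.0461  0.0512  0.0223] turn [-0.02 -0.    0.05] F [0.4 0.2 0.3] t 1.35 q [-35.  19.  25. 102.  -9.  61. -24.]
```

>>> jog_arm:
  turn:
    - [0,0,0]
    - [0,0,0]
    - [0,0,0]
    - [0,0,0]
    - [0,0,0]
  offset:
    - [-0.023,0.026,0]
    - [-0.046,0.051,0.01]
    - [-0.056,0.051,0.03]
    - [-0.066,0.051,0.055]
    - [-0.066,0.051,0.077]
  hand: [0,0,0,0,0]

```text
time_s: 1.77
tool_pos: [0.6014, 0.0366, 0.1442]
eef_rot: [[0.297, 0.955, -0.001], [0.955, -0.297, -0.001], [-0.002, -0.0, -1.0]]
wrist_force: [-1.2, 0.4, -0.2]
grip_width: 0.005
```

Run:
```python
from h import *
to([0,.12,.145])
def path(f,th,yz=lambda t:None):
    pass
r=.055
for t in (82,70,60,50,40,30,20,10,5,0):
    q=np.radians(t); print(t,(.08-r*np.cos(q)+.005*np.sin(q)+.0095).round(4),(.09+r*np.sin(q)+.005*np.cos(q)).round(4))
```

```text
own now [-0.0005  0.1183  0.1442] off [ 0.0017  0.0005 -0.0008] turn [-0.03  0.09  0.03] F [-1.2  0.4 -0.2] t 1.7667 q [-26.  26.  25. 104. -13.  53. -13.]
82 0.0868 0.1452
70 0.0754 0.1434
60 0.0663 0.1401
50 0.058 0.1353
40 0.0506 0.1292
30 0.0444 0.1218
20 0.0395 0.1135
10 0.0362 0.1045
5 0.0351 0.0998
0 0.0345 0.095
```

>>> jog_arm:
  turn:
    - [0,0,0]
    - [0,0,0]
    - [0,0,0]
    - [0,0,0]
    - [0,0,0]
  offset:
    - [-0.022,0,0]
    - [-0.033,0,0]
    - [-0.045,0,0.002]
    - [-0.054,0,0.005]
    - [-0.062,0,0.01]
  hand: [0,0,0,0,0]

```text
time_s: 2.18
tool_pos: [0.5844, -0.0197, 0.1365]
eef_rot: [[0.293, 0.956, 0.002], [0.956, -0.293, 0.001], [0.001, 0.002, -1.0]]
wrist_force: [-1.3, 0.9, 2.6]
grip_width: 0.006
```

>>> jog_arm:
  turn:
    - [0,0,0]
    - [0,0,0]
    - [0,0,0]
    - [0,0,0]
    - [0,0,0]
  offset:
    - [-0.004,0,0.003]
    - [-0.008,0,0.006]
    - [-0.011,0,0.01]
    - [-0.014,0,0.014]
    - [-0.017,0,0.018]
  hand: [0,0,0,0,0]

```text
time_s: 2.6
tool_pos: [0.5792, -0.0358, 0.1173]
eef_rot: [[0.293, 0.956, 0.001], [0.956, -0.293, -0.0], [0.0, 0.001, -1.0]]
wrist_force: [0.2, 0.2, 1.0]
grip_width: 0.003
```

Run:
```python
from h import *
to([0,.0345,.095])
c=vision.read_camera("scene"); save("s1",{"color":cv2.resize(c["color"][130:350,100:400],None,fx=2,fy=2)})
```

```text
own now [-1.000e-04  4.260e-02  1.173e-01] off [-0.0081  0.      0.0223] turn [ 0.04 -0.    0.3 ] F [0.2 0.2 1. ] t 2.6 q [-20.  26.  25. 108. -14.  49.  -4.]
```

View pics/s1.png

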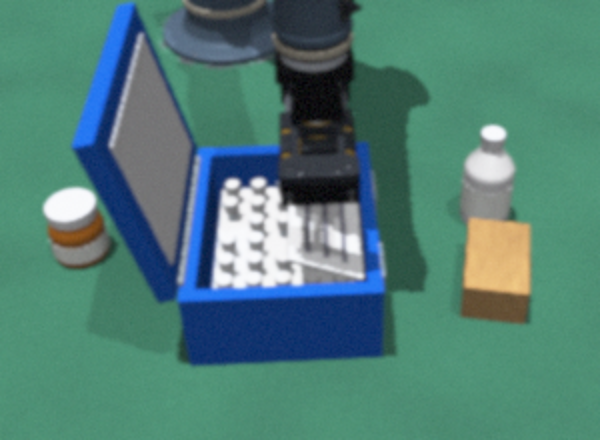

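The crop shows the flap at (330,245), tilted well over towards the tubes, with the fingers on it. Nothing else has moved. I'll press it the rest of the way down, going slightly past the end.

>>> jog_arm:
  turn:
    - [0,0,0]
    - [0,0,0]
    - [0,0,0]
    - [0,0,0]
    - [0,0,0]
  offset:
    - [-0.003,0,0.005]
    - [-0.005,0,0.01]
    - [-0.007,0,0.015]
    - [-0.008,0,0.019]
    - [-0.008,0,0.023]
  hand: [0,0,0,0,0]

```text
time_s: 3.07
tool_pos: [0.5765, -0.0435, 0.0948]
eef_rot: [[0.293, 0.956, -0.001], [0.956, -0.293, 0.0], [-0.0, -0.001, -1.0]]
wrist_force: [-10.1, 2.1, 41.5]
grip_width: 0.003
```

>>> jog_arm:
  turn:
    - [0,0,0]
    - [0,0,0]
    - [0,0,0]
    - [0,0,0]
    - [0,0,0]
  offset:
    - [0,0,0.001]
    - [0,0,0.002]
    - [0,0,0.002]
    - [0,0,0.002]
    - [0,0,0.002]
  hand: [0,0,0,0,0]

```text
time_s: 3.48
tool_pos: [0.5764, -0.0435, 0.0951]
eef_rot: [[0.294, 0.956, -0.0], [0.956, -0.294, 0.001], [0.001, -0.001, -1.0]]
wrist_force: [-5.9, 1.2, 21.3]
grip_width: 0.003
```

Contact is firm at z = 0.095, which is the folded flap's top face, so the flap is at its stop. Next I'll lift and go over the cover to its outer side.

>>> jog_arm:
  turn:
    - [0,0,0]
    - [0,0,0]
    - [0,0,0]
    - [0,0,0]
    - [0,0,0]
  offset:
    - [0,0,-0.03]
    - [0,0,-0.07]
    - [0,0,-0.11]
    - [0,0,-0.15]
    - [0,0,-0.19]
  hand: [0,0,0,0,0]

```text
time_s: 3.9
tool_pos: [0.5759, -0.0436, 0.2839]
eef_rot: [[0.294, 0.956, -0.001], [0.956, -0.294, -0.0], [-0.001, -0.001, -1.0]]
wrist_force: [1.4, 0.7, 0.2]
grip_width: 0.004
```

>>> jog_arm:
  turn:
    - [0,0,0]
    - [0,0,0]
    - [0,0,0]
    - [0,0,0]
    - [0,0,0]
  offset:
    - [0,0,-0.035]
    - [-0.025,0,-0.06]
    - [-0.065,0,-0.06]
    - [-0.105,0,-0.06]
    - [-0.145,0,-0.06]
  hand: [0,0,0,0,0]

```text
time_s: 4.32
tool_pos: [0.5333, -0.1832, 0.3427]
eef_rot: [[0.292, 0.956, 0.001], [0.956, -0.292, -0.0], [-0.0, 0.001, -1.0]]
wrist_force: [0.5, -1.1, -0.0]
grip_width: 0.005
```

Run:
```python
from h import *
to([0,-.215,.25])
c=vision.read_camera("scene"); W=cloud(c); save("s2",{"color":cv2.resize(c["color"][100:340,100:400],None,fx=2,fy=2)})
O=(W-C)@R
m=(abs(O[...,0])<.09)&(O[...,1]>.005)&(O[...,1]<.075)&(O[...,2]>.05)&(O[...,2]<.2)
print("flap region z pct",np.percentile(O[m][:,2],[5,50,95]),m.sum())
m=(abs(O[...,0])<.115)&(O[...,1]<-.09)&(O[...,1]>-.19)&(O[...,2]>.13)&(O[...,2]<.31)
Q=O[m]; print("cover",m.sum(),np.percentile(Q,[2,98],axis=0))
r=np.load("scene.npz"); m=(cv2.cvtColor(c["color"],cv2.COLOR_RGB2HSV)[...,1]>150)&(abs(O[...,2]-.1)<.006)&(abs(O[...,0])<.14)&(abs(O[...,1])<.13)
print(cv2.minAreaRect(W[m][:,:2].astype(np.float32)))
```

```text
own now [ 0.     -0.1117  0.3427] off [-0.1033 -0.0007  0.0927] turn [0.04 0.   0.36] F [ 0.5 -1.1 -0. ] t 4.3167 q [-13.  12.  34.  95.  -7.  75.   5.]
flap region z pct [0.09151243 0.09347106 0.09531691] 1843
cover 3863 [[-0.10604494 -0.15780712  0.13459088]
 [ 0.11194815 -0.10570563  0.29385197]]
((0.5650577545166016, -0.0842108279466629), (0.21652065217494965, 0.24701054394245148), 72.4192886352539)
```

View pics/s2.png

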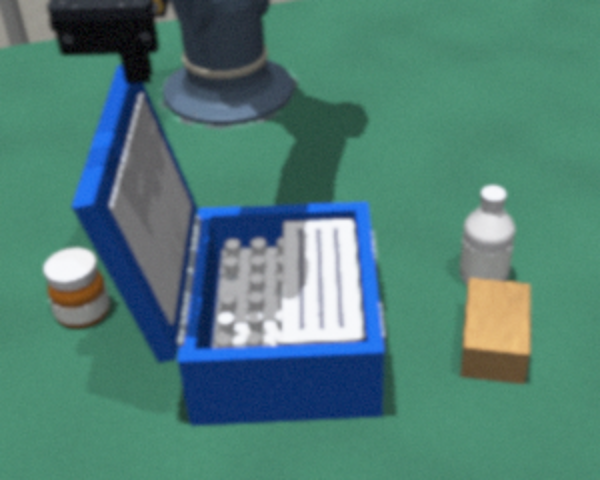

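The flap lies flat at (330,290), with its surface at 93 mm and level. The case, bottle, jar and carton have not moved, and the fingers are above the cover's top edge.

>>> jog_arm:
  turn:
    - [0,0,0]
    - [0,0,0]
    - [0,0,0]
    - [0,0,0]
    - [0,0,0]
  offset:
    - [-0.04,0,0]
    - [-0.08,0,0]
    - [-0.11,0,0.01]
    - [-0.11,0,0.05]
    - [-0.11,0,0.09]
  hand: [0,0,0,0,0]

```text
time_s: 4.78
tool_pos: [0.5012, -0.2906, 0.253]
eef_rot: [[0.299, 0.954, 0.004], [0.954, -0.299, -0.003], [-0.001, 0.005, -1.0]]
wrist_force: [0.7, -0.1, -1.8]
grip_width: 0.006
```

Run:
```python
from h import *
to([0,-.19,.25])
r=.15
for t in (100,90,80,70,60,50,40,30,20,10,0):
    q=np.radians(t); print(t,(-.1+r*np.cos(q)-.02*np.sin(q)-.0095).round(4),(.101+r*np.sin(q)+.02*np.cos(q)).round(4))
```

```text
own now [ 0.0014 -0.2239  0.253 ] off [ 0.0339 -0.0014  0.0029] turn [ 0.28  0.08 -0.04] F [ 0.7 -0.1 -1.8] t 4.7833 q [ -2.  18.  36. 101. -12.  64.  20.]
100 -0.1552 0.2452
90 -0.1295 0.251
80 -0.1031 0.2522
70 -0.077 0.2488
60 -0.0518 0.2409
50 -0.0284 0.2288
40 -0.0074 0.2127
30 0.0104 0.1933
20 0.0246 0.1711
10 0.0347 0.1467
0 0.0405 0.121
```

>>> jog_arm:
  turn:
    - [0,0,0]
    - [0,0,0]
    - [0,0,0]
    - [0,0,0]
    - [0,0,0]
  offset:
    - [0.028,0,0]
    - [0.048,0,0]
    - [0.066,0,0]
    - [0.082,0,0]
    - [0.096,0,0]
  hand: [0,0,0,0,0]

```text
time_s: 5.2
tool_pos: [0.5297, -0.1959, 0.2524]
eef_rot: [[0.294, 0.956, -0.001], [0.956, -0.294, -0.003], [-0.003, 0.0, -1.0]]
wrist_force: [-0.6, -4.0, 3.5]
grip_width: 0.01
```

Run:
```python
from h import *
to([0,-.077,.249])
```

```text
own now [ 0.0004 -0.125   0.2524] off [ 0.048  -0.0002  0.0033] turn [0.01 0.15 0.23] F [-0.6 -4.   3.5] t 5.2 q [-11.  16.  34. 103. -10.  64.   9.]
```

>>> jog_arm:
  turn:
    - [0,0,0]
    - [0,0,0]
    - [0,0,0]
    - [0,0,0]
    - [0,0,0]
  offset:
    - [0.012,0,0]
    - [0.027,0,0.001]
    - [0.041,0,0.002]
    - [0.056,0,0.005]
    - [0.07,0,0.01]
  hand: [0,0,0,0,0]

```text
time_s: 5.62
tool_pos: [0.5508, -0.1286, 0.2425]
eef_rot: [[0.294, 0.956, 0.001], [0.956, -0.294, -0.001], [-0.001, 0.001, -1.0]]
wrist_force: [1.0, -3.2, 1.4]
grip_width: 0.008
```

>>> jog_arm:
  turn:
    - [0,0,0]
    - [0,0,0]
    - [0,0,0]
    - [0,0,0]
    - [0,0,0]
  offset:
    - [0.017,0,0.008]
    - [0.031,0,0.016]
    - [0.044,0,0.026]
    - [0.055,0,0.037]
    - [0.065,0,0.049]
  hand: [0,0,0,0,0]

```text
time_s: 6.03
tool_pos: [0.5703, -0.0645, 0.1926]
eef_rot: [[0.293, 0.956, 0.001], [0.956, -0.293, 0.001], [0.001, 0.001, -1.0]]
wrist_force: [0.9, -1.3, 1.4]
grip_width: 0.003
```

Run:
```python
from h import *
to([0,.0405,.121])
```

```text
own now [-0.      0.0125  0.1926] off [0.0279 0.0001 0.0716] turn [ 0.04 -0.05  0.31] F [ 0.9 -1.3  1.4] t 6.0333 q [-21.  20.  30. 105. -12.  57.  -3.]
```

>>> jog_arm:
  turn:
    - [0,0,0]
    - [0,0,0]
    - [0,0,0]
    - [0,0,0]
    - [0,0,0]
  offset:
    - [0.006,0,0.011]
    - [0.012,0,0.022]
    - [0.017,0,0.032]
    - [0.02,0,0.041]
    - [0.024,0,0.051]
  hand: [0,0,0,0,0]

```text
time_s: 6.45
tool_pos: [0.5761, -0.043, 0.1415]
eef_rot: [[0.294, 0.956, -0.001], [0.956, -0.294, 0.0], [-0.0, -0.001, -1.0]]
wrist_force: [-0.8, -0.8, 0.6]
grip_width: 0.003
```

>>> jog_arm:
  turn:
    - [0,0,0]
    - [0,0,0]
    - [0,0,0]
    - [0,0,0]
    - [0,0,0]
  offset:
    - [0.001,0,0.005]
    - [0.002,0,0.01]
    - [0.003,0,0.014]
    - [0.003,0,0.018]
    - [0.003,0,0.021]
  hand: [0,0,0,0,0]

```text
time_s: 6.87
tool_pos: [0.5775, -0.0403, 0.1213]
eef_rot: [[0.293, 0.956, 0.0], [0.956, -0.293, 0.0], [0.0, 0.0, -1.0]]
wrist_force: [-1.1, 1.7, 12.6]
grip_width: -0.001
```

>>> jog_arm:
  turn:
    - [0,0,0]
    - [0,0,0]
    - [0,0,0]
    - [0,0,0]
    - [0,0,0]
  offset:
    - [0,0,0.001]
    - [0,0,0.001]
    - [0,0,0.001]
    - [0,0,0.001]
    - [0,0,0.001]
  hand: [0,0,0,0,0]

```text
time_s: 7.28
tool_pos: [0.5776, -0.0403, 0.1214]
eef_rot: [[0.293, 0.956, 0.0], [0.956, -0.293, 0.001], [0.001, 0.0, -1.0]]
wrist_force: [-2.4, 1.7, 5.5]
grip_width: -0.0
```

>>> jog_arm:
  turn:
    - [0,0,0]
    - [0,0,0]
    - [0,0,0]
    - [0,0,0]
    - [0,0,0]
  offset:
    - [0,0,0.002]
    - [0,0,0.003]
    - [0,0,0.003]
    - [0,0,0.003]
    - [0,0,0.003]
  hand: [0,0,0,0,0]

```text
time_s: 7.7
tool_pos: [0.5776, -0.0403, 0.1212]
eef_rot: [[0.294, 0.956, 0.001], [0.956, -0.294, 0.003], [0.003, -0.0, -1.0]]
wrist_force: [-8.4, 3.2, 24.9]
grip_width: 0.004
```

>>> jog_arm:
  turn:
    - [0,0,0]
    - [0,0,0]
    - [0,0,0]
    - [0,0,0]
    - [0,0,0]
  offset:
    - [0,0,-0.03]
    - [0,0,-0.07]
    - [0,0,-0.11]
    - [0,0,-0.15]
    - [0,0,-0.19]
  hand: [0,0,0,0,0]

```text
time_s: 8.12
tool_pos: [0.5771, -0.041, 0.3096]
eef_rot: [[0.294, 0.956, 0.001], [0.956, -0.294, -0.0], [0.0, 0.001, -1.0]]
wrist_force: [0.7, -0.1, -0.0]
grip_width: 0.007
```

Run:
```python
from h import *
to([0,.04,.3])
c=vision.read_camera("scene"); W=cloud(c); save("s3",{"color":cv2.resize(c["color"][100:340,100:400],None,fx=2,fy=2)})
O=(W-C)@R
for lo,hi in((-.09,-.05),(-.05,0),(0,.05),(.05,.09)):
    m=(abs(O[...,0])<.11)&(O[...,1]>lo)&(O[...,1]<hi)&(O[...,2]>.05)&(O[...,2]<.16)
    print(lo,np.percentile(O[m][:,2],[5,50,95]).round(4),m.sum())
m=(abs(O[...,2]-.12)<.006)&(abs(O[...,0])<.15)&(abs(O[...,1])<.14)
print(cv2.minAreaRect(W[m][:,:2].astype(np.float32)))
```

```text
own now [-0.0006  0.037   0.3096] off [0.003  0.0006 0.0096] turn [ 0.04 -0.    0.23] F [ 0.7 -0.1 -0. ] t 8.1167 q [-25.  15.  32.  96.  -8.  71.  -9.]
-0.09 [0.1175 0.1193 0.1214] 1322
-0.05 [0.1175 0.1194 0.1217] 1645
0 [0.1176 0.1195 0.1218] 1623
0.05 [0.1177 0.1195 0.1215] 1290
((0.568133533000946, -0.0766228437423706), (0.19992975890636444, 0.24417617917060852), 72.49028778076172)
```

View pics/s3.png

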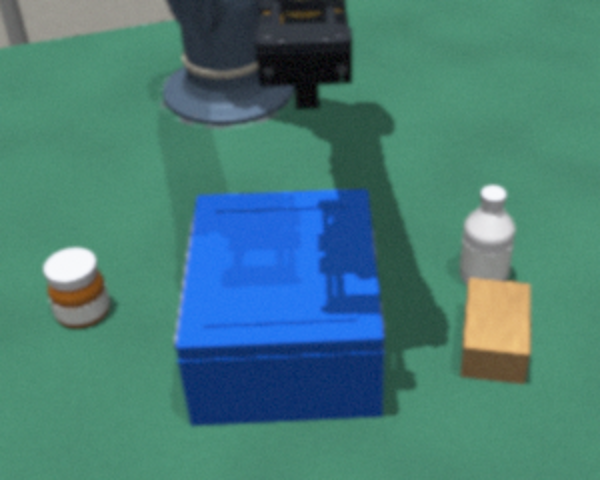

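The cover is shut. Its top is level at 119.5 mm across its whole depth (centre about (280,270)), the bottle, jar and carton stand where they were, and the fingers are clear.

```bash
python3 -c "
from h import *
print(bot.hand_in())"
```

```text
the job is handed in; nothing more can be done
None
```

I pushed the flap down first, with the cover still open, then swung the cover shut. I lifted the fingers clear and handed the job in at about 8 s.

**Flap:** it met a firm stop with the fingertips at 95 mm. Its surface measured level at about 93 mm, which is the folded height within the camera's accuracy.

**Cover:** the fingertips stopped firmly at 121 mm. Its top measured level at 119.5 mm over the whole depth, against 121 mm expected and within the 2 mm calibration.

**Surroundings:** the case's centre measured within 2 mm of where it started. In the pictures the bottle, jar and carton stand where they were; I did not re-measure them.

**Forces:** the highest wrist-force reading at the end of a move was about 43 N, from the fingertips pressing the flap onto its stop. That is well below 120 N. The 40 N limit is for the arm or gripper body, and only the fingers were used to push. The wrist read about zero before hand-in.

No check failed or disagreed.

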